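# Shut the yellow gouge case and put it away in the wooden tray

### The arm

A 6-joint arm with a two-finger parallel gripper is mounted at the origin on the work surface. World frame = base frame: x ahead of the robot, y to its left, z up, the work surface at z = 0. Lengths are in m, angles in rad, forces in N, time in s.
With the tool pointing down it reaches from about 0.275 to 0.775 m from the base axis. Payload 14.6 kg.
Tool frame: the origin (TCP) lies on the mounting face of the last link; the fingertips stand 173 mm ahead of it and the grasp point (between the pads) lies 155 mm ahead of it (bot.tip_reach is the distance from the TCP to the fingertips, in m); z points along the fingers, y is the line along which they close (so a half turn about z gives the same grasp; the last joint's range is limited). The gripper opens to 85 mm and grips with 20 to 120 N. Pads are 22 mm wide; open, the fingers measure 114 mm over their backs; the gripper's body (76 mm by 85 mm) begins 54 mm behind the grasp point. The pads swing forward as they close: fully open they stand 13 mm farther back than shut.
Start: joints at [-1.356, 0.263, -0.048, 1.259, 0, 1.415], TCP at [0.19, -0.49, 0.405] pointing down, gripper open.
Joint ranges: [-2.65, 2.65], [-0.89, 1.7], [-1.18, 1.37], [-2.13, 2.11], [-1.35, 1.29], [-3.14, 3.14]. Speed limits (rad/s): [1.89, 1.89, 2.57, 2.79, 3.14, 3.14].

### API

Orientations are given as a unit quaternion [w, x, y, z].
In Python, from station import monitor, read_camera, camera_info, workorder, bot gives the robot as it stands.
- The arm moves only by the tool drive_tool, never from a script. Its argument "steps" is a list of rows, each a list of 5 numbers: the opening, from -1 (shut) to 1 (fully open), so that 0 is half open, then the shift along the tool's x, y, z each as a share of 0.75 m, from -1 to 1, then the turn about the tool's z as a share of 30 degrees, from -1 to 1. In form: [[jaw, dx, dy, dz, yaw], ...]. A call has 1 to 12 rows; each row is the pose to reach, as a shift and turn from the pose commanded when the call began, along the tool's axes at that moment; what a row does not reach only later rows make up. A row lasts 1/8 s, in which the tool goes at most 62.5 mm and 10.7 degrees, less where a joint would pass 70% of its speed; a pose out of reach is approached as far as the arm can. A call with a number of a shift or a turn outside -1 to 1 is refused whole. A call with a gripper value outside its range is refused whole. The fingers move at their own pace and stop on an object; "squeeze" is the grip in N (left out, the last holds). Time passes only in rows, so rows that repeat a pose let the fingers close. It gives the time, the measured TCP pose, the force, the opening and the grip force at its end, in the units of the state.
- monitor.state(): the state, without advancing time (a new reading comes with each control period).
- read_camera(name): name is "scene" or "top" or "wrist"; returns the picture (420x560x3 uint8, red, green, blue); there is no depth.
- camera_info(name): a dict with "fx", "fy", "cx", "cy" (pixels), "k1" (the pictures are not rectified: a ray, as slopes to the right and down, at radius r is drawn at 1 + k1 r^2 times it, then the intrinsics apply), "rvec" (rotation vector, rad) and "tvec" (3), from world to camera coordinates, as OpenCV has them; the wrist camera has in their place "mount" (4x4, takes a point from camera to tool coordinates, whose origin is the TCP and whose axes are the flange's). Camera axes: x right, y down, z forward; pixel columns grow to the right and rows downward; lengths in m; the calibration is good to about 2 mm. A picture is of the moment at which its call begins: read the wrist's pose just before it. camera_info takes no time and is no camera call.
- workorder.hand_in(): hands the job in; it is judged then, once.
The state is a dict: "time": time; "joints": joint angles; "joint_vel": joint speeds; "joint_torque": joint torques, N m; "position": TCP position; "tool_rot": TCP orientation; "contact_force": force on the tool from outside, world axes, zero at the start; "moment": the same for the moment, N m; "grip_width": opening from 0.0 (shut) to 1.0 (fully open); "finger_force": force on a finger pad.
Only numpy, scipy, OpenCV 4.12 (cv2) and the standard library are available. Lean on these libraries where they do the work, as an engineer would, in place of code of your own. Each camera call takes 0.05 s, during which the arm holds its last target. There are 200 camera calls.

### The job

Fold the lid of the yellow gouge case fully shut on the table, then pick the case up and set it down, the right way up, flat on the floor of the empty bay of the wooden tray, without dropping it. Leave the blue case where it is.

Things in the scene. Friction and masses are not known exactly. Their poses are not given: they have to be found in the camera images.
- yellow_mid (a point): Centre of the yellow case when shut: loose, hinged, 52 (x) by 120 (y) by 38 mm high, 0.3 kg, underside 19 mm below this point, on the table at the start. Base 20 mm high, lid 18 mm. The hinge runs along y on the base's top edge, 26 mm to +x and 1 mm above this point; +x points from front edge to hinge, at the start away from the robot within 0.3 rad. Grip it from above across the 52 mm.
- yellow_lid (a joint): Angle of the yellow lid, rad: 0 shut, 1.57 upright; starts at 1.6 to 1.8, leaning back a little on the hinge (+x) side (limit 1.9). It reaches 52 mm from the hinge, is 18 mm thick and as long as the case, so it stands out behind the base. The hinge is slightly stiff: the lid stays at any angle and moves with 1 to 2 N: push its upper back towards -x and down until flat.
- bay (a point): Floor centre of the empty bay, 6 mm above the table, in a fixed pale wood tray; z up. Bay 70 (x) by 140 mm (y) inside; walls 8 mm thick, tops 39 mm above the floor; the shut case lies along y, hinge to either side. Both long walls (x = -39, +39 mm) are open over the middle 74 mm, for fingers. The tray goes on to x = 134 mm: pots in its corners no higher than the walls, middle 74 mm free.
- blue_mid (a point): Centre of a blue case of the same size and shape, already shut, loose on the table, 19 mm above it. Not to be moved.
There are look-alikes about, which are no part of the job. Of the things that look like the part that bears yellow_mid, the middle-sized one is meant.

How it is judged:
On the way:
1. the yellow case is folded shut (lid within 0.12 rad of closed) while still away from the tray's bay (value of joint yellow_lid below 0.12 rad and horizontal distance between yellow_mid and bay above 0.11 m), for 0.2 s.
At the end, for the whole second after the job is handed in: The yellow case lies in the bay with its lid shut (within 0.12 rad), its centre within 18 mm of the bay's centre along each side and no more than 27 mm above the bay's floor (19 mm when it lies flat), upright within 0.17 rad (10 degrees), at rest; the blue case is within 30 mm of its starting place (value of joint yellow_lid below 0.12 rad and x of yellow_mid in the frame of bay between -0.018 and 0.018 m and y of yellow_mid in the frame of bay between -0.018 and 0.018 m and z of yellow_mid in the frame of bay below 0.027 m and angle between yellow_mid's own z axis and vertical below 0.17 rad and velocity of joint yellow_lid between -0.1 and 0.1 rad/s and distance of blue_mid from where it was at the start of the episode below 0.03 m); the robot touches nothing.
It fails at once if the blue case is moved by more than 30 mm (distance of blue_mid from where it was at the start of the episode above 0.03 m).
It fails at once if the yellow case is let go over the bay more than about 30 mm above its resting place (dropped in) (horizontal distance between yellow_mid and bay below 0.06 m and z of yellow_mid in the frame of bay above 0.05 m and not (contact force between the fingers and yellow_case above 0.05 N)).
It also fails if it takes over 56 s, if anything falls off the work surface, if the arm or the gripper's body presses on something with over 40 N, if the wrist force passes 120 N, or if a joint passes its speed limit or range.

## Working session

There is one attempt and no reset: what is moved stays moved. The work goes in short steps, Python scripts to look and compute and a tool call to move; the robot and the scene stay as the last step left them, time stands still between calls to the robot, and variables do not carry over. Pictures are saved under pics/ and viewed, at most 10 in all, crops included, and the job is handed in when it is done.

Besides the shell and the picture viewer there is one more tool, called after "Request:" in YAML: its name, and indented under it one key for each argument. drive_tool: Moves the arm, as the interface text tells. Shift numbers are shares of 0.75 m and turn numbers shares of 30 degrees, none past 1 either way. Its arguments: {"type":"object","properties":{"steps":{"type":"array","items":{"type":"array","items":{"type":"number","minimum":-1,"maximum":1}}},"squeeze":{"type":"number"}},"required":["steps"]}

```bash
mkdir -p pics
cat > h.py <<'E'
import numpy as np, cv2
from station import monitor, read_camera, camera_info, workorder, bot
def R2(q):
    from scipy.spatial.transform import Rotation as R
    return R.from_quat([q[1],q[2],q[3],q[0]]).as_matrix()
def cam(name, st=None):
    c=camera_info(name)
    if name=="wrist":
        T=np.eye(4);T[:3,:3]=R2(st["tool_rot"]);T[:3,3]=st["position"]
        M=T@np.array(c["mount"]); return c,M[:3,:3],M[:3,3]
    R=cv2.Rodrigues(np.array(c["rvec"],float))[0]; return c,R.T,-R.T@np.array(c["tvec"],float).ravel()
def rays(name,px,st=None):
    c,R,o=cam(name,st); K=np.array([[c["fx"],0,c["cx"]],[0,c["fy"],c["cy"]],[0,0,1]])
    u=cv2.undistortPoints(np.array(px,float).reshape(-1,1,2),K,np.array([c["k1"],0,0,0,0.]))[:,0]
    return o,np.c_[u,np.ones(len(u))]@R.T
def plane(name,px,z,st=None):
    o,d=rays(name,px,st); return o+d*((z-o[2])/d[:,2])[:,None]
def proj(name,P,st=None):
    c,R,o=cam(name,st); K=np.array([[c["fx"],0,c["cx"]],[0,c["fy"],c["cy"]],[0,0,1]])
    return cv2.projectPoints((np.array(P,float).reshape(-1,3)-o)@R,np.zeros(3),np.zeros(3),K,np.array([c["k1"],0,0,0,0.]))[0][:,0]
def snap(name,fn):
    st=monitor.state(); im=read_camera(name); cv2.imwrite(f"pics/{fn}.png",im[:,:,::-1]); return st,im
E
python3 - <<'E'
from h import *
snap("top","top1"); snap("scene","scene1")
s=monitor.state(); print(s); print(cam("top")[2],cam("scene")[2], bot.tip_reach)
print(R2(s["tool_rot"]).round(3)); print(np.array(camera_info("wrist")["mount"]).round(3))
E
```

```text
{'time': 0.1, 'joints': array([-1.35630302e+00,  2.63476277e-01, -4.88599289e-02,  1.25943291e+00,
       -1.44331191e-05,  1.41550403e+00]), 'joint_vel': array([-0.002075  , -0.001107  ,  0.00154548, -0.00022562,  0.00075152,
        0.002006  ]), 'joint_torque': array([ 3.16784448e-03, -6.38578534e+01,  3.85065937e+01,  1.00245475e-02,
        1.03267402e-05, -3.06934032e-05]), 'position': array([ 0.18972146, -0.48942604,  0.40427747]), 'tool_rot': array([-4.85968353e-04,  9.82955847e-01,  1.83841145e-01, -2.16088309e-05]), 'contact_force': array([ 0.79295317, -0.20174923,  0.8480493 ]), 'moment': array([-0.00604022, -0.01273423,  0.0094877 ]), 'finger_force': 0.0, 'grip_width': 0.9997012964769885}
[ 0.34125568 -0.07213796  1.03414152] [0.96235209 0.67824786 0.66246856] 0.1734
[[ 0.932  0.361 -0.   ]
 [ 0.361 -0.932  0.001]
 [ 0.    -0.001 -1.   ]]
[[-0.001 -0.954 -0.299  0.076]
 [ 1.    -0.001 -0.001  0.001]
 [ 0.    -0.299  0.954  0.03 ]
 [ 0.     0.     0.     1.   ]]
```

View pics/top1.png

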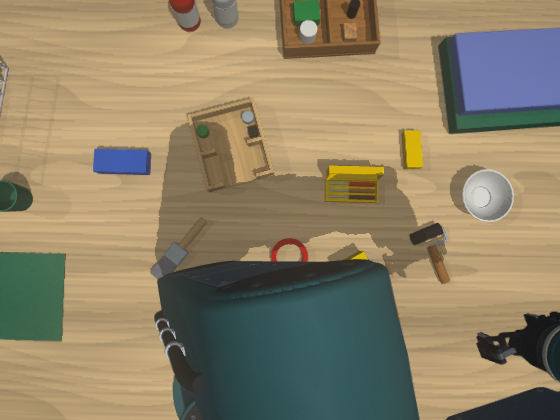

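View pics/scene1.png

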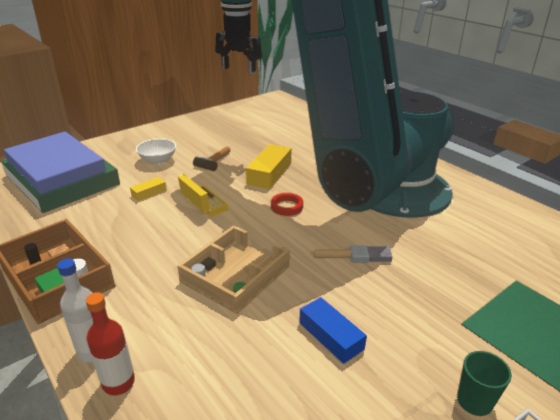

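Run:
```python
from h import *
im=cv2.imread("pics/top1.png"); a=im[90:210,170:440]
cv2.imwrite("pics/crop1.png",cv2.resize(a,None,fx=2.95,fy=2.95,interpolation=cv2.INTER_CUBIC))
h=cv2.cvtColor(im,cv2.COLOR_BGR2HSV)
m=cv2.inRange(h,(22,150,60),(33,255,255)); n,l,s,c=cv2.connectedComponentsWithStats(m)
for i in range(1,n):
    if s[i,4]>40:
        r=cv2.minAreaRect(np.argwhere(l==i)[:,::-1].astype(np.float32)); print(s[i],r); print(plane("top",cv2.boxPoints(r),0.02).round(3)[:,:2].tolist())
```

```text
[402 130  21  39 730] ((411.852783203125, 148.93907165527344), (38.75839614868164, 19.094207763671875), 85.91438293457031)
[[0.598, -0.373], [0.603, -0.418], [0.512, -0.423], [0.508, -0.379]]
[ 325  165   59   38 1455] ((353.81939697265625, 183.68431091308594), (57.81673049926758, 36.4461555480957), 1.5481575727462769)
[[0.43, -0.196], [0.514, -0.198], [0.513, -0.331], [0.429, -0.328]]
[344 251  24   9 122] ((355.5, 255.0), (8.0, 23.0), 90.0)
[[0.318, -0.241], [0.319, -0.294], [0.3, -0.294], [0.3, -0.241]]
```

View pics/crop1.png

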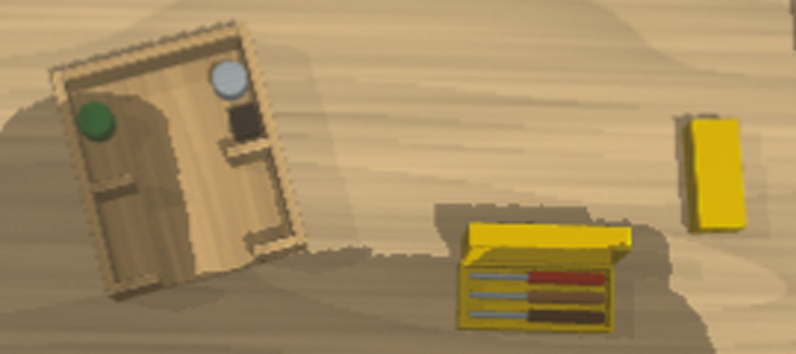

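Run:
```python
from h import *
f=lambda p:np.array(p)/2.95+np.array([170,90])-0.33
t=plane("top",f([(50,72),(238,22),(305,245),(112,298)]),0.045)[:,:2]; print(t.round(4))
print([np.linalg.norm(t[i]-t[(i+1)%4]).round(4) for i in range(4)])
x=(t[0]+t[1]-t[2]-t[3]);x/=np.linalg.norm(x); bay=(t[2]+t[3])/2+0.043*x; print("bay",bay,"yaw",np.arctan2(x[1],x[0]))
y=plane("top",f([(458,328),(613,329)]),0.02)[:,:2]; d=y[0]-y[1]; print(y,np.linalg.norm(d)); d/=np.linalg.norm(d); hx=np.array([d[1],-d[0]]); c=y.mean(0)+.026*hx
print("case",c,"hx",hx, "yaw",np.arctan2(hx[1],hx[0]))
# lid top edge back
print(plane("top",f([(468,224),(630,228),(468,248),(630,250)]),0.072)[:,:2])
```

```text
[[ 0.6192  0.1192]
 [ 0.661  -0.0235]
 [ 0.4894 -0.0777]
 [ 0.4466  0.0667]]
[np.float64(0.1487), np.float64(0.18), np.float64(0.1506), np.float64(0.1805)]
bay [0.50903492 0.00720424] yaw 0.3008965562047883
[[ 0.43074569 -0.19702619]
 [ 0.43212498 -0.31743358]] 0.12041529175117698
case [ 0.45743363 -0.25693207] hx [0.9999344  0.01145448] yaw 0.0114547266733286
[[ 0.50320842 -0.19742036]
 [ 0.50266786 -0.31766744]
 [ 0.48536622 -0.19753978]
 [ 0.48625322 -0.3176084 ]]
```

Candidates in the top view are the open yellow case with gouges (352,185), the small shut yellow block (412,149) and the larger yellow block (355,258, partly hidden). The open one is the middle-sized, and the crop shows its hinged lid and tools. The tray is at (230,145) with the bay in its lower half, and the blue case is at (122,161).

Request:
drive_tool:
  steps:
    - [-1,0.55,-0.117,0,-1]
    - [-1,0.55,-0.117,0,-1]
    - [-1,0.55,-0.117,0,-1]
    - [-1,0.55,-0.117,0,-1]
    - [-1,0.55,-0.117,0,-1]
    - [-1,0.55,-0.117,0,-1]
    - [-1,0.55,-0.117,0,-1]
    - [-1,0.55,-0.117,0,-1]
    - [-1,0.55,-0.117,0,-1]

```text
time: 1.23
position: [0.5424, -0.2587, 0.4043]
tool_rot: [-0.0, 0.902, 0.432, -0.0]
contact_force: [-0.8, -0.3, -0.4]
grip_width: 0.001
finger_force: 0.0
```

Request:
drive_tool:
  steps:
    - [-1,0,0,0,-1]
    - [-1,0,0,0,-1]
    - [-1,0,0,0,-1]
    - [-1,0,0,0,-1]

```text
time: 1.72
position: [0.5418, -0.2594, 0.4048]
tool_rot: [0.0, 0.76, 0.65, -0.0]
contact_force: [0.3, 0.1, -0.3]
grip_width: 0.002
finger_force: 0.0
```

Request:
drive_tool:
  steps:
    - [-1,0,0,0,-0.317]
    - [-1,0,0,0,-0.317]
    - [-1,0,0,0,-0.317]

```text
time: 2.1
position: [0.5424, -0.2588, 0.4047]
tool_rot: [0.0, 0.705, 0.709, -0.0]
contact_force: [-0.9, -0.3, -0.3]
grip_width: 0.0
finger_force: 0.0
```

Run:
```python
from h import *
st,im=snap("wrist","w1"); print(st["position"],R2(st["tool_rot"]).round(3),st["time"])
c=np.array([.457,-.257,.02]); 
print(proj("wrist",[[.431,-.197,.02],[.432,-.317,.02],[.545,-.257,0.06]],st).round())
```

```text
[ 0.54238921 -0.25884992  0.40471499] [[-0.007  1.    -0.   ]
 [ 1.     0.007 -0.   ]
 [-0.    -0.    -1.   ]] 2.1
[[154. 111.]
 [165. 232.]
 [276. 185.]]
```

View pics/w1.png

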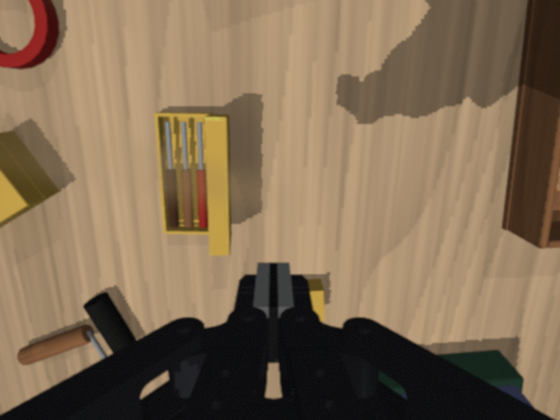

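The open case's front corners are at (157,113) and (166,235), within about 2 mm of the prediction. The lid stands at its right (+x) side and the shut fingers are clear behind it.

Request:
drive_tool:
  steps:
    - [-1,0,0,0.225,0]
    - [-1,0,0,0.225,0]
    - [-1,0,0,0.225,0]
    - [-1,0,0,0.225,0]
    - [-1,0,0,0.225,0]
  squeeze: 30

```text
time: 2.78
position: [0.5432, -0.259, 0.2378]
tool_rot: [0.001, 0.703, 0.711, 0.0]
contact_force: [0.8, 0.0, 0.5]
grip_width: 0.001
finger_force: 0.0
```

Request:
drive_tool:
  steps:
    - [-1,0,-0.02,0,0]
    - [-1,0,-0.035,0,0]
    - [-1,0,-0.046,-0.003,0]
    - [-1,0,-0.057,-0.005,0]
    - [-1,0,-0.069,-0.004,0]
    - [-1,0,-0.081,-0.001,0]
    - [-1,0,-0.092,0.0045,0]
    - [-1,0,-0.102,0.012,0]
    - [-1,0,-0.102,0.012,0]

```text
time: 3.9
position: [0.4655, -0.2595, 0.2264]
tool_rot: [-0.001, 0.703, 0.711, -0.0]
contact_force: [-0.2, -0.0, 0.5]
grip_width: -0.002
finger_force: 0.0
```

Run:
```python
from h import *
snap("scene","s2"); st,im=snap("wrist","w2")
a=cv2.imread("pics/s2.png")[130:240,130:300]; b=cv2.imread("pics/w2.png")
cv2.imwrite("pics/c2.png",np.hstack([cv2.resize(a,(400,259)),cv2.resize(b,(345,259))]))
```

```text
(no output)
```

View pics/c2.png

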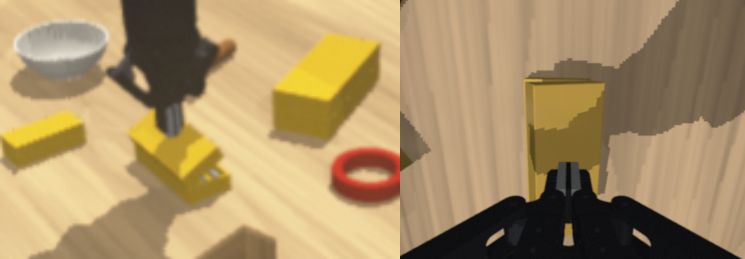

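The lid is mostly folded, at about 0.4 rad. Next I press it down.

Request:
drive_tool:
  steps:
    - [-1,0,-0.007,0.009,0]
    - [-1,0,-0.012,0.015,0]
    - [-1,0,-0.014,0.019,0]
    - [-1,0,-0.014,0.022,0]
    - [-1,0,-0.014,0.022,0]

```text
time: 4.62
position: [0.4553, -0.2595, 0.2112]
tool_rot: [0.0, 0.703, 0.711, -0.0]
contact_force: [-7.2, 2.6, 17.6]
grip_width: 0.003
finger_force: 9.1
```

Request:
drive_tool:
  steps:
    - [-1,0,-0.014,-0.02,0]
    - [1,0,-0.014,-0.19,0]
    - [1,0,-0.014,-0.19,0]
    - [1,0,-0.014,-0.19,0]
    - [1,0,-0.014,-0.19,0]
    - [1,0,-0.014,-0.19,0]

```text
time: 5.38
position: [0.4448, -0.2596, 0.3519]
tool_rot: [-0.001, 0.703, 0.711, -0.0]
contact_force: [0.2, -1.3, -0.1]
grip_width: 0.998
finger_force: 0.0
```

Run:
```python
from h import *
st,im=snap("wrist","w3"); print(st["position"],st["time"])
h=cv2.cvtColor(im,cv2.COLOR_RGB2HSV); m=cv2.inRange(h,(18,140,60),(34,255,255))
n,l,s,c=cv2.connectedComponentsWithStats(m)
for i in range(1,n):
    if s[i,4]>300:
        r=cv2.minAreaRect(np.argwhere(l==i)[:,::-1].astype(np.float32)); b=cv2.boxPoints(r); P=plane("wrist",b,.038,st)[:,:2]; print(s[i],b.round().tolist(),P.round(4).tolist(),P.mean(0))
```

```text
[ 0.44481595 -0.25961315  0.35185804] 5.375
[ 256  116   70  149 9539] [[254.0, 263.0], [257.0, 115.0], [325.0, 117.0], [322.0, 264.0]] [[0.429, -0.3176], [0.4317, -0.1972], [0.4824, -0.1976], [0.4863, -0.3182]] [ 0.45735152 -0.25762878]
[    0   144   134   142 11010] [[-48.0, 200.0], [87.0, 123.0], [136.0, 209.0], [0.0, 286.0]] [[0.1858, -0.2658], [0.3035, -0.2042], [0.3337, -0.271], [0.2094, -0.3423]] [ 0.25809343 -0.27080612]
[ 339  308   56   50 2201] [[338.0, 309.0], [392.0, 306.0], [394.0, 355.0], [340.0, 358.0]] [[0.5021, -0.3613], [0.5494, -0.358], [0.5572, -0.4089], [0.5076, -0.4125]] [ 0.52908088 -0.38517411]
```

View pics/w3.png

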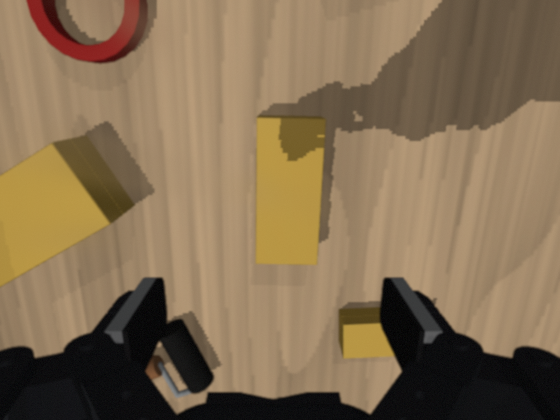

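The lid lies flat. The shut case's top corners are at (257,115), (325,117), (322,264) and (254,263), giving a centre near (0.4575,-0.258). Next is the grasp.

Request:
drive_tool:
  steps:
    - [1,0.0025,0.017,0.12,0.067]
    - [1,0.0025,0.017,0.18,0.067]
    - [1,0.0025,0.017,0.229,0.067]
    - [1,0.0025,0.017,0.229,0.067]
    - [1,0.0025,0.017,0.229,0.067]
    - [-1,0.0025,0.017,0.229,0.067]
    - [-1,0.0025,0.017,0.229,0.067]
    - [-1,0.0025,0.017,0.229,0.067]
    - [-1,0.0025,0.017,0.229,0.067]
    - [-1,0.0025,0.017,0.229,0.067]
    - [-1,0.0025,0.017,0.229,0.067]
    - [-1,0.0025,0.017,0.229,0.067]
  squeeze: 40

```text
time: 6.92
position: [0.4581, -0.258, 0.1825]
tool_rot: [0.001, 0.715, 0.699, 0.0]
contact_force: [-2.3, 0.7, 10.5]
grip_width: 0.602
finger_force: 41.3
```

Request:
drive_tool:
  steps:
    - [-1,0,0,0,0]
    - [-1,0,0,-0.03,0]
    - [-1,0,0,-0.08,0]
    - [-1,0,0,-0.13,0]
    - [-1,0,0,-0.18,0]
    - [-1,0,0,-0.22,0]
    - [-1,0,0,-0.22,0]
    - [-1,0,0,-0.22,0]

```text
time: 7.92
position: [0.4576, -0.2576, 0.3455]
tool_rot: [-0.0, 0.715, 0.699, -0.0]
contact_force: [-0.1, -0.1, -3.8]
grip_width: 0.602
finger_force: 44.7
```

Run:
```python
from h import *
snap("top","t4"); st,im=snap("wrist","w4"); print(st["position"],R2(st["tool_rot"]).round(3),st["time"])
a=cv2.imread("pics/t4.png")[80:220,150:330]; b=cv2.imread("pics/w4.png")
cv2.imwrite("pics/c4.png",np.hstack([cv2.resize(a,(450,350),interpolation=cv2.INTER_CUBIC),b[:350,210:560]]))
```

```text
[ 0.45759466 -0.25754082  0.34518603] [[ 0.023  1.    -0.001]
 [ 1.    -0.023  0.001]
 [ 0.001 -0.001 -1.   ]] 7.975
```

View pics/c4.png

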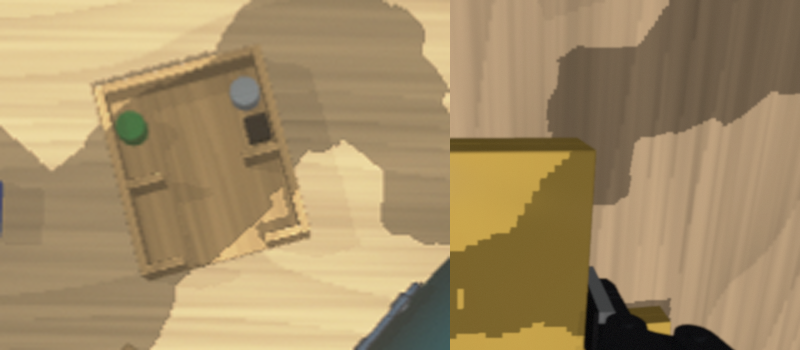

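The case is held level, with the lid shut. The tray is at (95–310, 47–278) in the left crop. I'll move beside it for one close look at the bay.

Request:
drive_tool:
  steps:
    - [-1,0.164,0.124,0,-0.62]
    - [-1,0.164,0.124,0,-0.62]
    - [-1,0.164,0.124,0,-0.62]
    - [-1,0.164,0.124,0,-0.62]
    - [-1,0.164,0.124,0,-0.62]
    - [-1,0.164,0.124,0,-0.62]

```text
time: 8.78
position: [0.5532, -0.1377, 0.3459]
tool_rot: [-0.0, 0.593, 0.805, -0.0]
contact_force: [-0.4, -0.5, -2.8]
grip_width: 0.602
finger_force: 44.7
```

Run:
```python
from h import *
st,im=snap("wrist","w5"); p=st["position"]; print(p,st["time"],st["finger_force"]); np.save("st5.npy",st,allow_pickle=True)
R=np.array([[np.cos(.301),-np.sin(.301)],[np.sin(.301),np.cos(.301)]])
L=[(-.043,-.078),(-.043,.078),(.134,.078),(.134,-.078)]
for q in L: print(q,proj("wrist",[*(R@q+[.509,.0072]),.045],st).round())
```

```text
[ 0.55317552 -0.13766909  0.34593172] 8.775 44.67536861076951
(-0.043, -0.078) [[213. 100.]]
(-0.043, 0.078) [[ 201. -179.]]
(0.134, 0.078) [[ 504. -179.]]
(0.134, -0.078) [[465. 100.]]
```

View pics/w5.png

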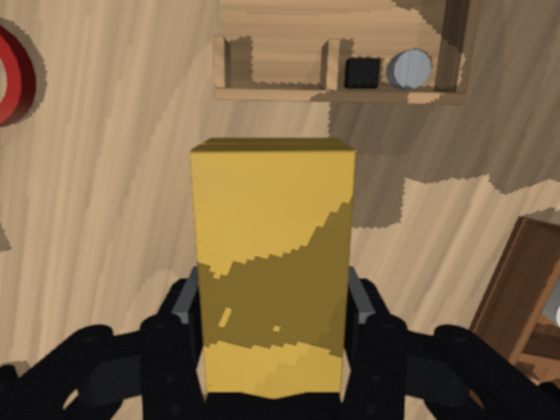

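The near outer top corners of the tray appear at about (213,100) and (465,102), against predictions of (213,100) and (465,100), so the bay estimate holds. Next I go over the bay and lower the case.

Request:
drive_tool:
  steps:
    - [-1,0.1,0.001,0,0]
    - [-1,0.17,0.001,0,0]
    - [-1,0.202,0.001,0,0]
    - [-1,0.202,0.001,0,0]
    - [-1,0.202,0.001,0.05,0]
    - [-1,0.202,0.001,0.1,0]
    - [-1,0.202,0.001,0.14,0]
    - [-1,0.202,0.001,0.14,0]
    - [-1,0.202,0.001,0.14,0]

```text
time: 9.95
position: [0.5099, 0.0073, 0.2423]
tool_rot: [0.001, 0.593, 0.805, 0.0]
contact_force: [0.9, 0.1, -2.1]
grip_width: 0.601
finger_force: 44.8
```

Request:
drive_tool:
  steps:
    - [-1,0,0,0.02,0]
    - [-1,0,0,0.04,0]
    - [-1,0,0,0.055,0]
    - [-1,0,0,0.065,0]
    - [-1,0,0,0.065,0]
    - [-1,0,0,0.065,0]

```text
time: 10.7
position: [0.5095, 0.0079, 0.1928]
tool_rot: [0.0, 0.593, 0.805, 0.0]
contact_force: [-0.6, -0.6, -2.9]
grip_width: 0.601
finger_force: 44.6
```

Request:
drive_tool:
  steps:
    - [-1,0,0,0.003,0]
    - [-1,0,0,0.005,0]
    - [-1,0,0,0.006,0]
    - [-1,0,0,0.006,0]

```text
time: 11.2
position: [0.5097, 0.0079, 0.1886]
tool_rot: [0.001, 0.593, 0.805, 0.0]
contact_force: [-1.3, 0.0, 9.8]
grip_width: 0.601
finger_force: 46.0
```

Request:
drive_tool:
  steps:
    - [0.6,0,0,0,0]
    - [0.6,0,0,0,0]
    - [0.6,0,0,0,0]
    - [0.6,0,0,-0.05,0]
    - [0.6,0,0,-0.1,0]
    - [0.6,0,0,-0.16,0]
    - [0.6,-0.1,0,-0.2,0]
    - [0.6,-0.15,0,-0.2,0]
    - [0.6,-0.15,0,-0.2,0]

```text
time: 12.32
position: [0.5437, -0.1024, 0.3381]
tool_rot: [0.001, 0.594, 0.804, -0.0]
contact_force: [0.2, 1.1, 0.3]
grip_width: 0.8
finger_force: 0.0
```

Run:
```python
from h import *
snap("scene","s6"); st,im=snap("wrist","w6"); print(st["position"],st["time"],st["contact_force"])
a=cv2.imread("pics/s6.png")[200:380,150:390]; b=cv2.imread("pics/w6.png")
cv2.imwrite("pics/c6.png",np.hstack([cv2.resize(a,(400,300)),cv2.resize(b,(400,300))]))
h=cv2.cvtColor(im,cv2.COLOR_RGB2HSV); m=cv2.inRange(h,(18,170,60),(34,255,255))
n,l,s,c=cv2.connectedComponentsWithStats(m); i=1+s[1:,4].argmax()
P=plane("wrist",cv2.boxPoints(cv2.minAreaRect(np.argwhere(l==i)[:,::-1].astype(np.float32))),.044,st)[:,:2]
q=np.array([[np.cos(.301),np.sin(.301)],[-np.sin(.301),np.cos(.301)]])
print(((P-[.509,.0072])@q.T).round(4), ((P.mean(0)-[.509,.0072])@q.T).round(4))
```

```text
[ 0.54300901 -0.10082184  0.33770974] 12.375 [-0.38789484  0.21820999  0.29484837]Traceback (most recent call last):
  File "<stdin>", line 6, in <module>
ValueError: attempt to get argmax of an empty sequence
```

View pics/c6.png

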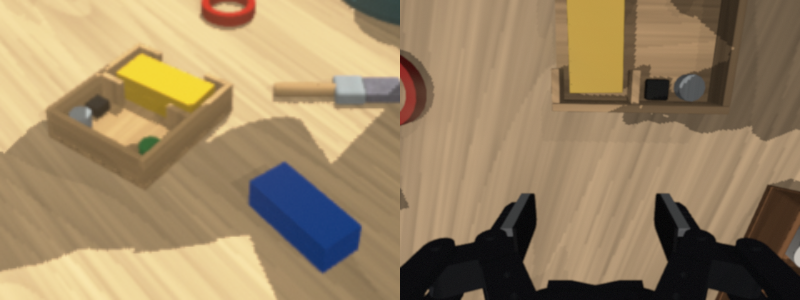

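The yellow case sits flat and shut in the bay, centred between the walls (right view, 570–625, 0–95). The blue case is untouched and the gripper is clear.

```bash
python3 -c "
from station import workorder
print(workorder.hand_in())"
```

```text
the job is handed in; nothing more can be done
None
```

I folded the yellow case shut, set it flat and the right way up in the empty bay, left the blue case alone, and handed the job in at about 12.4 s; the hand-in gave no verdict.

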